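# Hang the cartridge tray on its screw and put the headshell in it

## Task

Hang the black cartridge tray on the screw that sticks out of the side of the birch cabinet: pass the keyhole in the tray's back plate over the screw head, draw the tray down until the screw is home at the top of the slot, and let go. Then lower the chrome headshell into the hanging tray, setting it down on the tray's floor before letting go rather than dropping it, so that tray and headshell stay there by themselves. Leave the stylus guard, the hex driver and the record weight where they are.

Things in the scene. Friction and masses are not known exactly. Their poses are not given: they have to be found in the camera images.
- cabinet: Small birch cabinet standing fixed on the trolley, 200 mm along its x, 160 along its y, 200 high; origin under its centre, z up. A latched door (stays shut) is on its -x side. The hanging screw stands out of its +y side.
- screw (a point): Middle of the hanging screw's bare shank, 4.5 mm out from the cabinet's +y side, 165 mm above the trolley top; axes as the cabinet's, the screw points along +y. Shank 6 mm thick, 9 mm long between the cabinet's side and the back of the head; round head 16 mm across, 4 mm thick (13 mm out in all). The cabinet goes on 35 mm above this point.
- tray: Loose black plastic tray, about 0.2 kg, upright on the trolley; 180 mm in its x, 100 in y, origin under its centre, z up. Floor and walls 3 mm thick, walls 18 mm high. Its -y side is a back plate 5 mm thick (y -50 to -45), 18 mm high but 88 high from x -40 to 40, where the keyhole is. Hung, its axes are the cabinet's, it leans forward up to 0.06 rad and may swing a little sideways with its load.
- hole (a point): Centre of the wide, round part of the tray's keyhole (eight-sided, 24 mm across), in the middle of the back plate's thickness: at x 0, y -47.5, z 48 mm of the tray; axes as the tray's.
- seat (a point): Where the screw's axis lies when the tray hangs locked: in the keyhole's slot, 3 mm below its closed top end, in the middle of the plate's thickness (x 0, y -47.5, z 71 mm of the tray), 23 mm above the wide hole's centre. The slot is 10 mm wide and runs up from the wide hole. At the end this point lies on screw.
- tab (a point): Where to grip the tray from above: on the upright tab in its middle, 12 mm thick in the tray's x, 30 mm long in y, 50 mm high. The point is at x 0, y 8, z 36 mm of the tray, 14 mm below the tab's top.
- headshell: Loose chrome headshell, about 20 g, lying flat; origin at its underside, z up. A block from x -8 to 26 mm, 20 mm wide in y, 12 mm high; at its back a round neck 9 mm thick out to x -26; at its front a thin finger lift out to x 35, on the +y side. 61 mm long in all.
- shell_grip (a point): Middle of the headshell's block, at x 6, y 0, z 6 mm of the headshell: grip here across the 20 mm width (the headshell's y).
- guard: Bystander: small blue stylus guard, 34 x 22 x 20 mm, origin under its centre. Not to be moved.
- driver: Bystander: short hex driver with black handle lying along its x, 118 mm long, 24 mm thick, origin on the trolley top near its middle. Not to be moved.
- puck: Bystander: dark steel record weight, 70 mm in diameter, 40 high, origin under its centre. Not to be moved.
- bay (a point): Middle of the floor's upper face in one of the tray's two compartments, at x 46.5, y 0, z 3 mm of the tray. The other compartment is the same at x -46.5. The tab parts them; each is 81 mm in x by 92 mm in y. Either will do for the headshell.

How it is judged:
By the outcome, as a careful person would: the job done as asked, in the order asked, and still so for the second after the job is handed in, with the robot touching nothing.
It also fails if it takes over 72 s, if anything falls off the work surface, if the arm or the gripper's body presses on something with over 40 N, if the wrist force passes 120 N, or if a joint passes its speed limit or range.

## Robot

A 6-joint arm with a two-finger parallel gripper is mounted at the origin on the work surface. World frame = base frame: x ahead of the robot, y to its left, z up, the work surface at z = 0. Lengths are in m, angles in rad, forces in N, time in s.
With the tool pointing down it reaches from about 0.35 to 0.875 m from the base axis. Payload 4.2 kg.
Tool frame: the origin (TCP) lies at the very end of the fingers, on their centre line; the grasp point (between the pads) lies 19 mm behind it; y points along the fingers, x is the direction in which the jaws open and shut, and the axes are right-handed (so a half turn about y gives the same grasp; the last joint's range is limited). The gripper opens to 85 mm and grips with 20 to 120 N. Pads are 22 mm wide; open, the fingers measure 114 mm over their backs; the gripper's body (76 mm by 85 mm) begins 54 mm behind the grasp point. The pads swing forward as they close: fully open they stand 13 mm farther back than shut.
Start: joints at [1.576, 0.385, 0.008, 0, -1.194, -0.259], TCP at [0.157, 0.605, 0.231] pointing down, gripper open.
Joint ranges: [-3.14, 3.14], [-1.21, 2.06], [-1.07, 1.41], [-3.16, 2.05], [-2.99, -0.16], [-3.1, 3.1]. Speed limits (rad/s): [2.79, 2.79, 3.14, 3.14, 3.14, 3.14].

## Interface

Orientations are given as a rotation vector (axis times angle).
In Python, from bench import * gives the robot as it stands. Calls block until the motion is done:
- movep(position, orientation): joint-space move of the TCP to a pose.
- servo_line(position, ori=None, max_speed=0.15, threshold=None): straight line of the TCP; ori=None keeps the orientation; max_speed is the mean speed in m/s. With threshold (N) it stops when the force on the tool has changed by that much, and returns True; else False.
- move_j(angles): joint-space move.
- let_go() and clamp(effort=None): open the fingers fully, or close them until they stop; effort is the grip in N (None keeps the last).
- sleep(seconds).
- solve_ik(position, orientation): joint angles nearest the present ones, or None.
- capture(name): name is "scene" or "top" or "wrist"; returns a dict with "image" (384x512x3 uint8, red, green, blue), "vertical_fov" (degrees; the focal length in pixels is half the picture's height over the tangent of half this angle, whatever the lens; pixels are square), "cx", "cy" (the principal point, pixels), "k1" (the pictures are not rectified: a ray, as slopes to the right and down, at radius r is drawn at 1 + k1 r^2 times it, then the intrinsics apply), "R" (3x3) and "t" (3): a world point X has camera coordinates R X + t. Camera axes: x right, y down, z forward; pixel columns grow to the right and rows downward; lengths in m; the calibration is good to about 2 mm. A picture is of the moment at which its call begins. There is no depth.
A pose or a line that the arm cannot do raises IKError and nothing moves.
- hand_in(): hands the job in, once; it reports no verdict.
Trained networks look in the newest picture that a camera, given by its name, has taken for a name from the list of things; names that differ only in an ending like _2 or _b are one class to them, and where a whole thing is asked for, a point or a joint stands for the part that bears it (a point fixed in the world has none). Each returns a list of dicts, best first, with "score" (0 to 1); they miss things now and then, are a little off and sometimes report something else, mostly with a low value. They report only what shows in the picture. A call takes as long as a camera call.
- masks_of(target, camera): "region" (384x512 bool, what is visible of it) and "point" ([column, row] in pixels, amid what is visible of it).
- pinpoint(target, camera): "point" ([column, row] in pixels: a listed point, or the origin of a listed thing).
Readings, each from a call of its own:
- read_time_s(): time.
- read_joint_positions(): joint angles.
- read_qvel(): joint speeds.
- read_tau(): joint torques, N m.
- read_tcp_pos(): TCP position.
- read_tool_rot(): TCP orientation.
- read_ft_force(): force on the tool from outside, world axes, zero at the start.
- read_moment(): the same for the moment, N m.
- read_grip_width(): finger opening in m.
Only numpy, scipy, OpenCV 4.12 (cv2) and the standard library are available. Lean on these libraries where they do the work, as an engineer would, in place of code of your own. Each camera call takes 0.05 s, during which the arm holds its last target. There are 200 camera calls.

## Working session

There is one attempt and no reset: what is moved stays moved. The work goes in short steps, each a Python script; the robot and the scene stay as the last script left them, time stands still between calls to the robot, and variables do not carry over. Pictures are saved under pics/ and viewed, on a budget of 10 in all, crops included, one or two more only if the job needs it, and the job is handed in when it is done.

```bash
mkdir -p pics; ls; cat > h.py <<'E'
from bench import *
import numpy as np, cv2
from scipy.optimize import least_squares
from scipy.spatial.transform import Rotation as Ro
def K(c):
    f=192/np.tan(np.radians(c["vertical_fov"])/2); return f,c["cx"],c["cy"],c["k1"]
def proj(c,X):
    p=np.atleast_2d(X)@np.array(c["R"]).T+c["t"]; s=p[:,:2]/p[:,2:]
    f,cx,cy,k=K(c); s=s*(1+k*(s**2).sum(1,keepdims=True)); return s*f+[cx,cy]
def ray(c,px):
    f,cx,cy,k=K(c); d=(np.array(px,float)-[cx,cy])/f; s=d.copy()
    for _ in range(20): s=d/(1+k*(s@s))
    R=np.array(c["R"]); v=R.T@np.array([*s,1]); return -R.T@np.array(c["t"]), v/np.linalg.norm(v)
def onz(c,px,z):
    o,v=ray(c,px); return o+v*(z-o[2])/v[2]
def tri(obs):
    A=np.zeros((3,3));b=np.zeros(3)
    for c,px in obs:
        o,v=ray(c,px);P=np.eye(3)-np.outer(v,v);A+=P;b+=P@o
    return np.linalg.solve(A,b)
E
python3 - <<'E'
from h import *
C={}
for n in ["scene","top","wrist"]:
    C[n]=capture(n); cv2.imwrite(f"pics/{n}0.png",C[n]["image"][:,:,::-1])
    print(n,"pos",(-np.array(C[n]["R"]).T@C[n]["t"]).round(3),"fwd",np.array(C[n]["R"])[2].round(2))
for t in ["cabinet","screw","tray","hole","seat","tab","headshell","shell_grip","guard","driver","puck","bay"]:
    for n in C:
        print(t,n,[(np.round(d["point"],1).tolist(),round(d["score"],2),onz(C[n],d["point"],0).round(3)[:2].tolist()) for d in pinpoint(t,n)[:2]])
im=np.hstack([C["scene"]["image"],C["top"]["image"]])
print(read_time_s(),read_tool_rot())
E
python3 - <<'E'
import cv2,numpy as np
a=[cv2.imread(f"pics/{n}0.png") for n in("scene","top")]
cv2.imwrite("pics/v1.png",cv2.resize(np.vstack(a),(800,1200))[:600]);cv2.imwrite("pics/v2.png",cv2.resize(a[1],(800,600)))
E
```

```text
pics
scene pos [1.04  0.171 0.878] fwd [-0.52 -0.12 -0.85]
top pos [0.462 0.043 1.177] fwd [ 0.14  0.03 -0.99]
wrist pos [0.225 0.587 0.372] fwd [-0.27  0.07 -0.96]
cabinet scene [([147.4, 162.3], 0.94, [0.467, -0.273])]
cabinet top []
cabinet wrist []
screw scene [([146.9, 147.2], 0.92, [0.419, -0.292])]
screw top [([360.8, 218.8], 0.57, [0.536, -0.244])]
screw wrist []
tray scene [([300.9, 187.0], 0.82, [0.461, 0.139])]
tray top [([231.6, 244.6], 0.75, [0.456, 0.146]), ([160.7, 246.8], 0.2, [0.447, 0.362])]
tray wrist []
hole scene [([282.7, 180.5], 0.68, [0.451, 0.09])]
hole top [([247.4, 241.4], 0.96, [0.466, 0.099])]
hole wrist []
seat scene [([283.2, 176.0], 0.85, [0.437, 0.088]), ([165.1, 279.7], 0.25, [0.767, -0.118])]
seat top [([247.0, 237.3], 0.72, [0.478, 0.1])]
seat wrist []
tab scene [([302.5, 182.4], 0.96, [0.446, 0.14])]
tab top [([228.1, 246.8], 0.91, [0.449, 0.157])]
tab wrist []
headshell scene [([279.3, 244.1], 0.66, [0.629, 0.115])]
headshell top [([237.2, 187.9], 0.57, [0.629, 0.132])]
headshell wrist []
shell_grip scene [([282.4, 243.4], 0.57, [0.626, 0.122])]
shell_grip top [([316.8, 142.9], 0.55, [0.772, -0.115]), ([238.6, 187.1], 0.42, [0.631, 0.128])]
shell_grip wrist []
guard scene [([283.7, 175.7], 0.71, [0.436, 0.089]), ([167.0, 276.1], 0.49, [0.758, -0.117])]
guard top [([316.3, 143.7], 0.59, [0.769, -0.113])]
guard wrist []
driver scene [([387.4, 200.2], 0.6, [0.456, 0.355])]
driver top [([162.5, 246.3], 0.44, [0.449, 0.357])]
driver wrist []
puck scene [([310.6, 305.7], 0.83, [0.758, 0.208])]
puck top [([211.9, 147.9], 0.92, [0.755, 0.213])]
puck wrist []
bay scene [([303.5, 203.8], 0.8, [0.509, 0.153]), ([311.0, 304.9], 0.33, [0.756, 0.209])]
bay top [([226.6, 227.4], 0.82, [0.507, 0.162]), ([226.6, 244.3], 0.15, [0.456, 0.161])]
bay wrist []
1.95 [-1.07826691  1.39365774 -1.39363455]
```

View pics/v1.png

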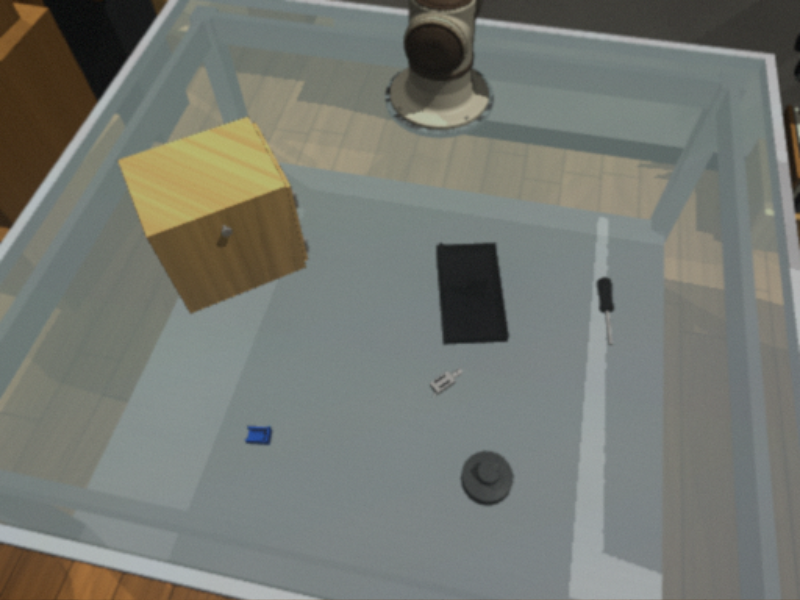

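View pics/v2.png

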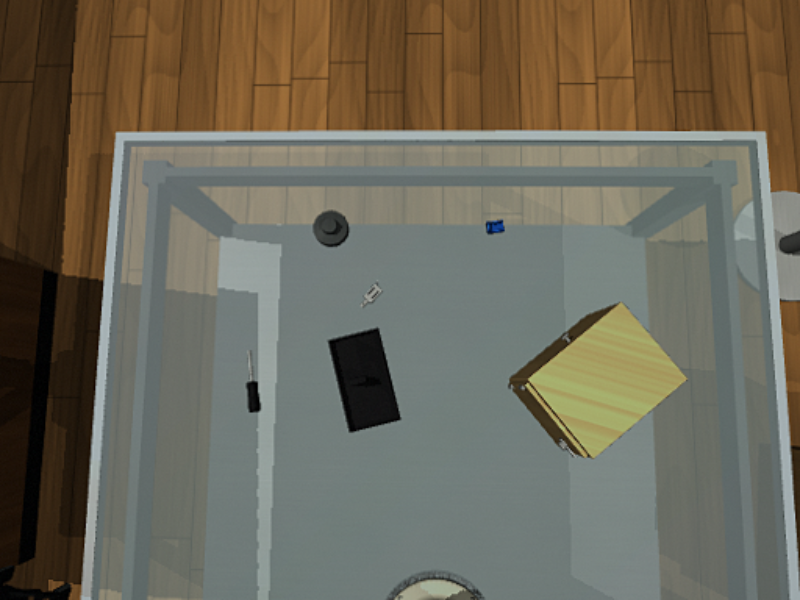

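The scene view shows the cabinet with its screw at about (225,233), facing away from the arm's base, and the black tray at about (475,290). The headshell is at (445,382), the guard at (258,436), the puck at (487,477) and the driver at (606,310). The top view agrees: the tray's back plate is on the cabinet side, and the screw at (566,338) points towards +x and +y. Next I'll do a silhouette and keypoint fit of the poses.

```bash
cat >> h.py <<'E'
from scipy.optimize import minimize
def bx(x0,x1,y0,y1,z0,z1): return np.array([[x,y,z] for x in(x0,x1) for y in(y0,y1) for z in(z0,z1)])/1000.
M={"cabinet":[bx(-100,100,-80,80,0,200)],
"tray":[bx(-90,90,-50,50,0,3),bx(-90,90,47,50,0,18),bx(-90,90,-50,-45,0,18),bx(-90,-87,-50,50,0,18),bx(87,90,-50,50,0,18),bx(-40,40,-50,-45,0,88),bx(-6,6,-7,23,0,50)],
"headshell":[bx(-8,26,-10,10,0,12),bx(-26,-8,-4.5,4.5,1.5,10.5),bx(26,35,6,10,4,8)]}
P={"screw":("cabinet",[0,84.5,165]),"hole":("tray",[0,-47.5,48]),"seat":("tray",[0,-47.5,71]),"tab":("tray",[0,8,36]),"bay":("tray",[46.5,0,3]),"shell_grip":("headshell",[6,0,6])}
def W(p,X):
    c,s=np.cos(p[2]),np.sin(p[2]); X=np.atleast_2d(X); return X@np.array([[c,s,0],[-s,c,0],[0,0,1]])+[p[0],p[1],0]
def sil(c,name,p,S=4):
    m=np.zeros((384*S,512*S),np.uint8)
    for b in M[name]:
        q=cv2.convexHull(((proj(c,W(p,b))+.5)*S).astype(np.int32)); cv2.fillConvexPoly(m,q,1)
    return m
def fitsil(name,obs,p0,S=4,prs=[]):
    """obs: (cam, region); prs: (cam, pointname/local mm, px)"""
    R=[(c,cv2.resize(r.astype(np.uint8),None,fx=S,fy=S,interpolation=cv2.INTER_LINEAR)) for c,r in obs]
    def cost(p):
        v=0
        for c,r in R:
            m=sil(c,name,p,S); v+=1-(m&r).sum()/(m|r).sum()
        for c,X,px in prs: v+=0.01*min(np.linalg.norm(proj(c,W(p,np.array(X)/1000.))[0]-px),6)
        return v
    sx=np.array([p0,p0+[.01,0,0],p0+[0,.01,0],p0+[0,0,.15]])
    o=minimize(cost,p0,method="Nelder-Mead",options=dict(initial_simplex=sx,xatol=2e-4,fatol=1e-4,maxiter=200))
    return o.x,o.fun
E
python3 - <<'E'
from h import *
C={n:capture(n) for n in ["scene","top"]}
T=read_tool_rot(); print("tool axes\n",Ro.from_rotvec(T).as_matrix().round(2), read_tcp_pos())
for name,guess in [("cabinet",[.42,-.3,-.9]),("tray",[.45,.14,.2]),("headshell",[.63,.12,.6]),("headshell",[.63,.12,-2.5])]:
    obs=[]
    for n in C:
        d=masks_of(name,n)
        if d: obs.append((C[n],d[0]["region"])); print(name,n,d[0]["score"],d[0]["region"].sum())
    prs=[]
    for k,(own,X) in P.items():
        if own==name and not (name=="headshell"):
            for n in C:
                d=pinpoint(k,n)
                if d and d[0]["score"]>.5: prs.append((C[n],X,d[0]["point"]))
    p,f=fitsil(name,obs,np.array(guess),prs=prs); print(name,p.round(4),f)
    for c,X,px in prs: print("   ",(proj(c,W(p,np.array(X)/1000.))[0]-px).round(1))
E
```

```text
tool axes
 [[-0.25  0.    0.97]
 [-0.97 -0.   -0.25]
 [ 0.   -1.    0.  ]] [0.15691716 0.60495255 0.2312972 ]
cabinet scene 0.56 9700
cabinet top 0.57 6642
cabinet [ 0.4674 -0.2632 -0.9033] 0.16808000468684042
    [ 1.2 -0.9]
    [-3.5 -5.4]
tray scene 0.78 2575
tray top 0.57 1997
tray [0.4644 0.1391 0.2608] 0.31754162973382316
    [  0.8 -68. ]
    [-3.8  0. ]
    [-0.8  0.7]
    [ 3.3 -0.3]
    [ 2.4 -2.9]
    [-0.2 -0.2]
    [-0.1  0.8]
headshell scene 0.57 193
headshell top 0.58 75
headshell [0.6226 0.1164 0.8778] 1.2689629535510718
headshell scene 0.57 193
headshell top 0.58 75
headshell [ 0.6254  0.1297 -0.7308] 0.5462061914176557
```

```bash
cat >> h.py <<'E'
def rv(a):
    "tool down, tool z (camera side) heading a"
    c,s=np.cos(a),np.sin(a); return Ro.from_matrix(np.array([[s,0,c],[-c,0,s],[0,-1,0]])).as_rotvec()
def look(tag,targets,view=True):
    c=capture("wrist"); cv2.imwrite(f"pics/{tag}.png",c["image"][:,:,::-1])
    r={}
    for t in targets:
        r[t]=[(np.array(d["point"]),d["score"]) for d in pinpoint(t,"wrist")]
    np.save(f"pics/{tag}.npy",dict(c=c,r=r),allow_pickle=True)
    return c,r
E
python3 - <<'E'
from h import *
H=np.pi/2
t0=read_time_s()
movep([.50,.13,.30],rv(.26+H)); print(read_joint_positions(),read_time_s()-t0)
c,r=look("w1",["tray","hole","seat","tab","bay","headshell","shell_grip"])
for k in r: print(k,[(p.round(1).tolist(),round(s,2)) for p,s in r[k][:2]])
for n in("tray","headshell"):
    d=masks_of(n,"wrist")
    if d: print(n,d[0]["score"],d[0]["region"].sum()); np.save(f"pics/w1_{n}.npy",d[0]["region"])
P_=W([.4674,-.2632,-.9033],[0,.10,0])[0]
movep([P_[0],P_[1],.26],rv(-.9033+H)); print(read_joint_positions(),read_time_s()-t0)
c,r=look("w2",["screw","cabinet"])
for k in r: print(k,[(p.round(1).tolist(),round(s,2)) for p,s in r[k][:2]])
print(onz(c,r["screw"][0][0],.165) if r["screw"] else 0)
a=[cv2.imread(f"pics/w{i}.png") for i in(1,2)]
cv2.imwrite("pics/v3.png",cv2.resize(np.vstack(a),(400*2//2*1,600))) 
cv2.imwrite("pics/v3.png",cv2.resize(np.hstack(a),(800,300),interpolation=cv2.INTER_AREA))
E
```

```text
[ 5.69365095e-01  1.55166558e-01 -1.35926854e-01 -7.44708939e-05
 -1.27976516e+00  2.83256585e+00] 2.6083
tray [([221.2, 138.7], 0.92), ([460.2, 145.0], 0.31)]
hole []
seat [([217.9, 187.7], 0.8)]
tab [([221.7, 136.0], 0.84)]
bay [([260.2, 141.2], 0.56)]
headshell [([341.5, 178.0], 0.83)]
shell_grip [([343.7, 182.7], 0.7), ([222.3, 140.1], 0.33)]
tray 0.85 12742
headshell 0.73 498
[-7.37447351e-02  2.92216879e-01 -5.50786157e-02 -1.30316892e-04
 -1.22291736e+00  2.31361266e+00] 4.3833
screw [([251.5, 218.6], 0.95)]
cabinet []
[ 0.53491912 -0.21201526  0.165     ]
```

View pics/v3.png

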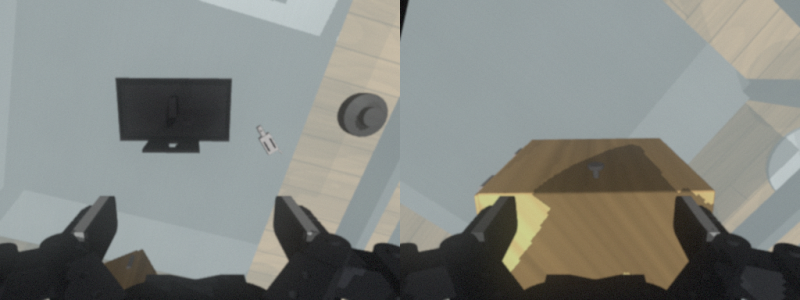

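The left half (w1) shows the tray at about (175,115) with the tall plate facing the cabinet, and the headshell at (267,140) with its neck at the upper left. The right half (w2) shows the cabinet's +y face, its top edge at row 191 and bottom edge at row 139, with the screw at (597,171). I'll refine the fits on these and overlay them.

```bash
cat > fit.py <<'E'
from h import *
d1=np.load("pics/w1.npy",allow_pickle=True).item(); d2=np.load("pics/w2.npy",allow_pickle=True).item()
c1,c2=d1["c"],d2["c"]; r1=d1["r"]
prs=[(c1,P[k][1],r1[k][0][0]) for k in("seat","tab","bay")]+[(c1,[0,0,0],r1["tray"][0][0])]
tp,f=fitsil("tray",[(c1,np.load("pics/w1_tray.npy"))],np.array([.455,.14,.26]),prs=prs); print("tray",tp.round(4),f,[(proj(c,W(tp,np.array(X)/1000.))[0]-px).round(1) for c,X,px in prs])
o=r1["headshell"][0][0]
best=[fitsil("headshell",[(c1,np.load("pics/w1_headshell.npy"))],np.array([*onz(c1,o,0)[:2],a]),S=8) for a in np.arange(-3,3,.75)]
for b in best: print(b[0].round(4),round(b[1],3))
hp=min(best,key=lambda b:b[1])[0]
g2=cv2.cvtColor(c2["image"],cv2.COLOR_RGB2GRAY)
X=np.array([[-.1,.08,0],[.1,.08,0],[-.1,.08,.2],[.1,.08,.2],[0,.0845,.165]])
g=np.array([[333,178],[161,178],[401,243],[97,246]],np.float32)
q=cv2.cornerSubPix(g2,g.reshape(-1,1,2).copy(),(6,6),(-1,-1),(3,40,.01)).reshape(-1,2); print("corners",q.round(1))
q=np.vstack([q,d2["r"]["screw"][0][0]]); 
o=least_squares(lambda p:(proj(c2,W(p,X))-q).ravel(),[.467,-.263,-.9],loss="soft_l1"); cp=o.x
print("cab",cp.round(4),(proj(c2,W(cp,X))-q).round(1),"screw",W(cp,X[4:]).round(4))
def draw(im,c,name,p):
    for b in M[name]:
        u=proj(c,W(p,b))*4+2
        for i in range(8):
            for j in(1,2,4):
                if i^j>i: cv2.line(im,tuple(int(v) for v in u[i]),tuple(int(v) for v in u[i^j]),(0,0,255),1,cv2.LINE_AA)
ims=[]
for c,l in((c1,[("tray",tp),("headshell",hp)]),(c2,[("cabinet",cp)])):
    im=cv2.resize(c["image"][:,:,::-1],None,fx=4,fy=4,interpolation=cv2.INTER_CUBIC)
    for n,p in l: draw(im,c,n,p)
    ims.append(im)
a=ims[0][360:860,560:1460]; b=ims[1][640:1100,320:1680]
a=cv2.convertScaleAbs(a,alpha=1.6)
cv2.imwrite("pics/v4.png",np.vstack([cv2.resize(a,(594,330)),cv2.resize(b,(594,201))]) )
np.save("pics/fit.npy",dict(t=tp,h=hp,c=cp),allow_pickle=True)
E
python3 fit.py
```

```text
tray [0.4631 0.1386 0.2427] 0.07998752265222103 [array([1.1, 1.4]), array([-0.5,  0.2]), array([-0.8, -0.9]), array([2.3, 0.7])]
[ 0.632   0.1211 -4.0991] 0.315
[ 0.6237  0.1296 -0.7387] 0.141
[ 0.6237  0.1295 -0.7338] 0.143
[ 0.6238  0.1293 -0.7253] 0.143
[ 0.6238  0.1296 -0.7523] 0.144
[0.6321 0.1216 2.2044] 0.315
[0.6319 0.1217 2.1986] 0.314
[0.6315 0.1218 2.1906] 0.314
corners [[331.8 176.5]
 [161.  178. ]
 [401.7 243.6]
 [ 96.  249.5]]
cab [ 0.4662 -0.2643 -0.9212] [[-1.636e+02 -1.000e+00]
 [ 1.718e+02  5.000e-01]
 [-3.046e+02  1.000e-01]
 [ 3.095e+02 -5.000e-01]
 [ 0.000e+00  2.400e+00]] screw [[ 0.5335 -0.2132  0.165 ]]
```

View pics/v4.png

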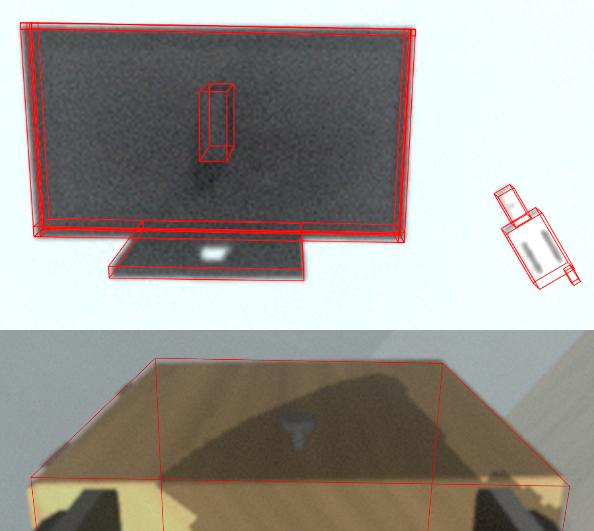

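```bash
sed -i 's/\[333,178\],\[161,178\],\[401,243\],\[97,246\]/[161,178],[333,178],[97,246],[401,244]/' fit.py
python3 - <<'E'
s=open('fit.py').read()
s=s.replace("o=r1[\"headshell\"]","""g1=cv2.cvtColor(c1["image"],cv2.COLOR_RGB2GRAY)
Xt=np.array([[-90,50,18],[90,50,18],[-40,-50,88],[40,-50,88],[-90,-50,18],[90,-50,18]])/1000.
gt=proj(c1,W(tp,Xt)).astype(np.float32)
qt=cv2.cornerSubPix(g1,gt.reshape(-1,1,2).copy(),(4,4),(-1,-1),(3,40,.01)).reshape(-1,2)
ot=least_squares(lambda p:(proj(c1,W(p,Xt))-qt).ravel(),tp,loss="soft_l1"); tp=ot.x
print("tray refined",tp.round(4),(proj(c1,W(tp,Xt))-qt).round(1).tolist())
o=r1["headshell"]""",1).replace("np.arange(-3,3,.75)","[-.74]")
open('fit.py','w').write(s)
E
python3 fit.py
```

```text
tray [0.4631 0.1386 0.2427] 0.07998752265222103 [array([1.1, 1.4]), array([-0.5,  0.2]), array([-0.8, -0.9]), array([2.3, 0.7])]
tray refined [0.4631 0.1388 0.2534] [[-0.6, -0.7], [0.5, -0.7], [-0.1, 0.6], [0.2, 0.3], [-0.6, 0.2], [0.4, 0.3]]
[ 0.6234  0.1298 -0.7404] 0.142
corners [[161.  178. ]
 [331.8 176.5]
 [ 96.  249.5]
 [401.7 243.6]]
cab [ 0.467  -0.2653 -0.885 ] [[ 6.2  0.4]
 [-0.1 -1. ]
 [-0.7 -0.7]
 [ 2.1  0.1]
 [-2.3  2.3]] screw [[ 0.5324 -0.2118  0.165 ]]
```

View pics/v4.png

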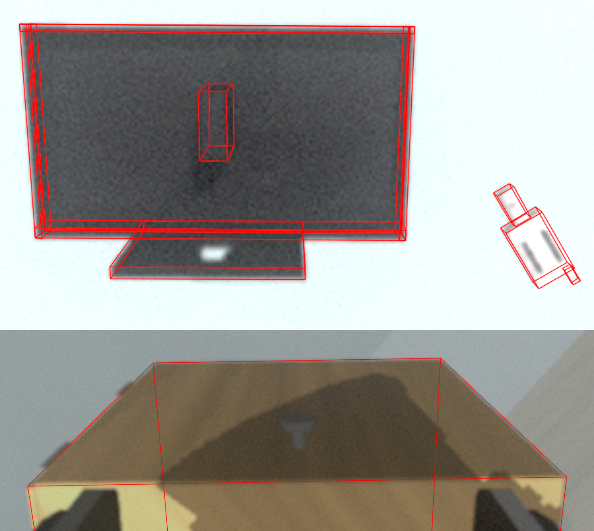

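```bash
cat > fit2.py <<'E'
from h import *
F=np.load("pics/fit.npy",allow_pickle=True).item(); d2=np.load("pics/w2.npy",allow_pickle=True).item(); c2=d2["c"]
im=cv2.GaussianBlur(c2["image"],(0,0),.8).astype(float)
def edge(cols,r0,r1):
    out=[]
    for x in cols:
        g=np.abs(np.diff(im[r0:r1,x],axis=0)).sum(1); i=g.argmax()
        if 0<i<len(g)-1: out.append((x,r0+i+.5+.5*(g[i-1]-g[i+1])/(g[i-1]-2*g[i]+g[i+1])))
    return np.array(out)
def ransac(e):
    k=np.polyfit(e[:,0],e[:,1],1)
    for _ in range(8):
        r=np.abs(np.polyval(k,e[:,0])-e[:,1]); k=np.polyfit(e[r<=max(.5,np.median(r))][:,0],e[r<=max(.5,np.median(r))][:,1],1)
    return k,np.median(np.abs(np.polyval(k,e[:,0])-e[:,1]))
eb=edge(range(178,325),170,186); et=edge(range(180,320),238,258)
kb,kt=ransac(eb),ransac(et); print("bottom",kb,"top",kt)
sc=d2["r"]["screw"][0][0]
def res(p):
    r=[]
    for z,(k,_) in((0,kb),(.2,kt)):
        u=proj(c2,W(p,[[-.08,.08,z],[0,.08,z],[.08,.08,z]])) if z==0 else proj(c2,W(p,[[-.05,.08,z],[0,.08,z],[.05,.08,z]]))
        r+=list(u[:,1]-np.polyval(k,u[:,0]))
    u=proj(c2,W(p,[0,.0845,.165]))[0]-sc; return r+[u[0]]
o=least_squares(res,[.467,-.263,-.9]); p=o.x
print("cab",p.round(4),o.fun.round(2),"screw",W(p,[0,.0845,.165])[0].round(4),"ray screw",onz(c2,sc,.165).round(4), "proj row diff",(proj(c2,W(p,[0,.0845,.165]))[0]-sc).round(2))
print("corners px",proj(c2,W(p,[[-.1,.08,0],[.1,.08,0],[-.1,.08,.2],[.1,.08,.2]])).round(1).tolist())
F["c"]=p; np.save("pics/fit.npy",F,allow_pickle=True)
E
python3 fit2.py
```

```text
bottom (array([-1.36261255e-02,  1.80756134e+02]), np.float64(0.0806035800800089)) top (array([-1.32486237e-02,  2.49234590e+02]), np.float64(0.175053712053014))
cab [ 0.468  -0.2664 -0.8885] [-0.41 -0.42 -0.43  0.23  0.24  0.25 -0.  ] screw [ 0.5336 -0.2131  0.165 ] ray screw [ 0.5349 -0.212   0.165 ] proj row diff [-0.    2.18]
corners px [[168.5, 178.0], [333.1, 175.8], [97.9, 248.2], [406.4, 244.1]]
```

```bash
cat >> h.py <<'E'
H=np.pi/2
def traycorners(c,tp,zoff=0,win=4):
    g=cv2.cvtColor(c["image"],cv2.COLOR_RGB2GRAY)
    Xt=np.array([[-90,50,18],[90,50,18],[-90,-50,18],[90,-50,18],[-40,-50,88],[40,-50,88]])/1000.+[0,0,zoff]
    gt=proj(c,W(tp,Xt)).astype(np.float32)
    q=cv2.cornerSubPix(g,gt.reshape(-1,1,2).copy(),(win,win),(-1,-1),(3,40,.01)).reshape(-1,2)
    return Xt,gt,q
E
python3 - <<'E'
from h import *
F=np.load("pics/fit.npy",allow_pickle=True).item(); t=F["t"]
g=W(t,[0,.008,0])[0]; a=t[2]+H
movep([g[0],g[1],.13],rv(a))
print(servo_line([g[0],g[1],.017],max_speed=.12,threshold=10),read_tcp_pos().round(4),read_ft_force())
clamp(80); print("width",read_grip_width(),read_ft_force(),read_time_s())
c,r=look("w3",["tray","headshell"])
X,gt,q=traycorners(c,t); print((q-gt).round(1).tolist(),gt.round(0).tolist())
cv2.imwrite("pics/w3v.png",cv2.convertScaleAbs(c["image"][:,:,::-1],alpha=1.6))
E
```

```text
False [0.4616 0.1467 0.0175] [ 0.25437771 -0.62275907  0.26537113]
width 0.010717772611704403 [-1.33454381 -1.01101478  3.71200591] 10.6583Traceback (most recent call last):
  File "<stdin>", line 8, in <module>
  File "h.py", line 61, in traycorners
    q=cv2.cornerSubPix(g,gt.reshape(-1,1,2).copy(),(win,win),(-1,-1),(3,40,.01)).reshape(-1,2)
      ~~~~~~~~~~~~~~~~^^^^^^^^^^^^^^^^^^^^^^^^^^^^^^^^^^^^^^^^^^^^^^^^^^^^^^^^^^
cv2.error: OpenCV(4.12.0) /io/opencv/modules/imgproc/src/cornersubpix.cpp:99: error: (-215:Assertion failed) Rect(0, 0, src.cols, src.rows).contains(cT) in function 'cornerSubPix'
```

```bash
python3 - <<'E'
from h import *
F=np.load("pics/fit.npy",allow_pickle=True).item(); t=F["t"]
c=np.load("pics/w3.npy",allow_pickle=True).item()["c"]
X=np.array([[-90,50,18],[90,50,18],[-90,-50,18],[90,-50,18],[-40,-50,88],[40,-50,88],[-90,50,0],[90,50,0]])/1000.
u=proj(c,W(t,X)); print(u.round(0).tolist())
im=cv2.convertScaleAbs(c["image"][:,:,::-1],alpha=1.8).copy()
for p in u: cv2.circle(im,tuple(int(v) for v in p),3,(0,0,255),1)
cv2.imwrite("pics/w3v.png",im)
E
```

```text
[[35.0, 166.0], [461.0, 166.0], [70.0, 361.0], [427.0, 361.0], [117.0, 533.0], [379.0, 533.0], [58.0, 159.0], [439.0, 158.0]]
```

View pics/w3v.png

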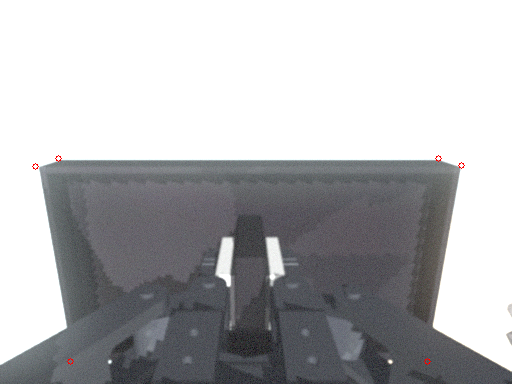

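The model's rim corners at (35,166) and (461,166) sit within about 2 px of the real ones at (40,168) and (460,167). The tab is held centrally between the pads at (250,255), so the camera's lateral bias is under 1 mm. Next I'll lift the tray and go to standoff.

```bash
cat >> h.py <<'E'
def fit(): return np.load("pics/fit.npy",allow_pickle=True).item()
def cabT(x,y,z): 
    "TCP for a point in cabinet frame (mm)"
    return W(fit()["c"],np.array([x,y,z])/1000.)[0]
E
python3 - <<'E'
from h import *
p=read_tcp_pos(); f0=read_ft_force()
servo_line([p[0],p[1],.20],max_speed=.15); print("lift dF",(read_ft_force()-f0).round(2),read_grip_width())
a=fit()["c"][2]+H
movep(cabT(0,225,200),rv(a)); 
servo_line(cabT(0,163,134.5),max_speed=.12); sleep(.3)
print((read_tcp_pos()-cabT(0,163,134.5)).round(4),(read_tool_rot()-rv(a)).round(4),read_ft_force().round(2),read_time_s())
c,r=look("w4",["tray","screw","seat","hole"]); 
s=capture("scene"); np.save("pics/s4.npy",s,allow_pickle=True)
for k in("screw","seat","hole","tab","tray"): print(k,[(np.round(d["point"],1).tolist(),round(d["score"],2)) for d in pinpoint(k,"scene")[:2]])
im=s["image"][:,:,::-1]; u=proj(s,W(fit()["c"],[0,.0845,.165]))[0]; print("screw pred scene",u.round(1))
x,y=int(u[0]),int(u[1]); cr=cv2.resize(im[max(y-75,0):y+75,x-100:x+100],None,fx=3,fy=3,interpolation=cv2.INTER_CUBIC)
w=cv2.convertScaleAbs(cv2.resize(c["image"][:,:,::-1],(200,150)),alpha=1.8); cr=cv2.convertScaleAbs(cr,alpha=1.5)
cv2.imwrite("pics/v6.png",np.hstack([cr,np.vstack([w]*3)]))
E
```

```text
lift dF [ 1.26 -1.32 -7.23] 0.011344991394010247
[0.0004 0.0002 0.0003] [ 0.0002 -0.0007 -0.0002] [-0.62 -0.49 -1.68] 14.6083
screw []
seat []
hole [([149.9, 154.6], 0.71), ([282.7, 242.7], 0.29)]
tab [([155.6, 174.3], 0.84), ([308.0, 307.0], 0.52)]
tray [([159.4, 180.7], 0.81)]
screw pred scene [143.8 145.9]
```

View pics/v6.png

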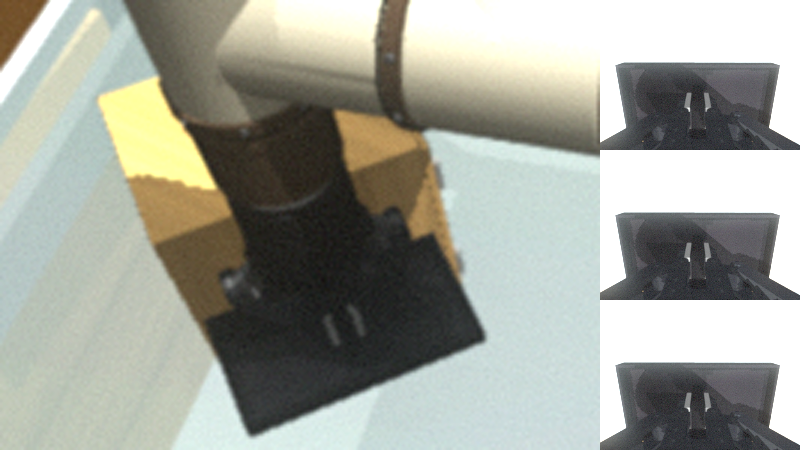

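The scene crop shows the tray held in front of the screw face, level and square to the cabinet. The wrist view matches the one at the grasp, so nothing slipped. Next I'll insert.

```bash
python3 - <<'E'
from h import *
n=W([0,0,fit()["c"][2]],[0,1,0])[0]; xx=W([0,0,fit()["c"][2]],[1,0,0])[0]; c0=cabT(0,0,0)
def st(l):
    p=read_tcp_pos()-c0; f=read_ft_force(); print(l,"x,y,z mm",(np.array([p@xx,p@n,p[2]])*1e3).round(1),"F",np.array([f@xx,f@n,f[2]]).round(2),round(read_time_s(),2))
st("start")
hit=servo_line(cabT(0,140.5,134.5),max_speed=.04,threshold=8); st(f"in hit={hit}")
if not hit:
    hit=servo_line(cabT(0,140.5,108),max_speed=.04,threshold=8); st(f"down hit={hit}")
E
```

```text
start x,y,z mm [  0.  163.  134.5] F [-0.18  1.04 -0.63] 15.16
in hit=False x,y,z mm [  0.2 140.5 134.6] F [-0.38 -0.09 -1.18] 15.87
down hit=True x,y,z mm [ -0.2 139.9 110.2] F [-0.72 -0.7   4.49] 16.46
```

```bash
python3 - <<'E'
from h import *
let_go(); sleep(.3); print(read_grip_width(),read_ft_force().round(2))
p=read_tcp_pos(); servo_line([p[0],p[1],.27],max_speed=.15)
print(read_time_s())
q=cabT(0,200,300); movep(q,rv(fit()["c"][2]+H))
c,r=look("w5",["tray","seat","hole","tab","bay"]); 
tp=np.array([*W(fit()["c"],[0,.132,0])[0][:2],fit()["c"][2]])
X=np.array([P[k][1] for k in("seat","tab","bay")])/1000.+[0,0,.094]
print(proj(c,W(tp,X)).round(1).tolist()); 
for k in r: print(k,[(p.round(1).tolist(),round(s,2)) for p,s in r[k][:2]])
im=cv2.convertScaleAbs(cv2.resize(c["image"][:,:,::-1],(800,600)),alpha=1.6)
for b in M["tray"]:
    u=proj(c,W(tp,b+[0,0,.094]))*800/512
    for i in range(8):
        for j in(1,2,4):
            if i^j>i: cv2.line(im,tuple(int(v) for v in u[i]),tuple(int(v) for v in u[i^j]),(0,0,255),1,cv2.LINE_AA)
cv2.imwrite("pics/v7.png",im); print(read_time_s())
E
```

```text
0.08522374306250667 [ 0.07 -0.38 -0.24]
18.6917
[[249.5, 305.5], [249.6, 235.6], [292.4, 230.6]]
tray [([248.9, 232.7], 0.91)]
seat [([248.4, 303.4], 0.91)]
hole [([251.2, 289.3], 0.95)]
tab [([251.4, 235.8], 0.79)]
bay [([289.4, 231.0], 0.85)]
19.3667
```

View pics/v7.png

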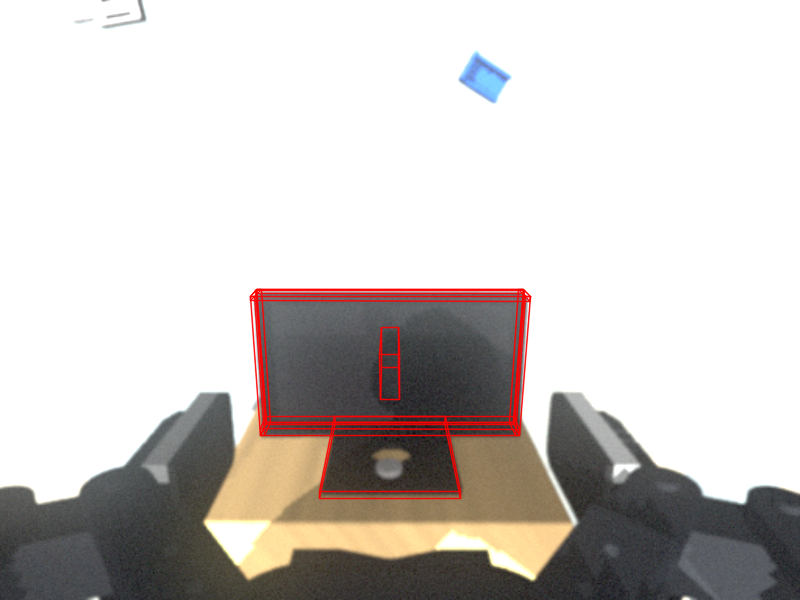

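The tray hangs on the screw: the head shows at (390,467) at the slot top with the open hole above it, and the overlay fits to 1–2 px. Next I'll estimate its lean from this picture and take a close look at the headshell.

```bash
cat >> h.py <<'E'
S=np.array([0,-47.5,71])
def Wh(q,X):
    "hung tray point (mm, tray frame) -> world; q=[lean, swing, dx,dy,dz mm, dyaw]"
    R=Ro.from_euler("xyz",[-q[0],q[1],q[5]]).as_matrix()
    return W(fit()["c"],((np.atleast_2d(X)-S)@R.T+[q[2],84.5+q[3],165+q[4]])/1000.)
def hangfit(c,drop=()):
    X=np.array([[-90,50,18],[90,50,18],[-90,-50,18],[90,-50,18],[-40,-50,88],[40,-50,88]],float)
    X=np.delete(X,list(drop),0)
    g=cv2.cvtColor(c["image"],cv2.COLOR_RGB2GRAY); q=np.zeros(6)
    for w in(6,4):
        px=cv2.cornerSubPix(g,proj(c,Wh(q,X)).astype(np.float32).reshape(-1,1,2).copy(),(w,w),(-1,-1),(3,40,.01)).reshape(-1,2)
        o=least_squares(lambda p:np.r_[(proj(c,Wh(p,X))-px).ravel(),(p-[.03,0,0,0,0,0])/[.05,.08,1,2,1,.03]*.5],q); q=o.x
    return q,(proj(c,Wh(q,X))-px).round(1)
E
python3 - <<'E'
from h import *
c=np.load("pics/w5.npy",allow_pickle=True).item()["c"]
q,r=hangfit(c); print("hang",q.round(3),r.tolist())
F=fit(); h=F["h"]; g=W(h,[.006,0,0])[0]
movep([g[0],g[1],.16],rv(h[2])); print(read_joint_positions().round(2),read_time_s())
c,r=look("w6",["headshell","shell_grip"]); m=masks_of("headshell","wrist")[0]
p,f=fitsil("headshell",[(c,m["region"])],h,S=6); print(h.round(4),p.round(4),f,m["score"])
for k in r: print(k,onz(c,r[k][0][0],.0 if k=="headshell" else .006).round(4),r[k][0][1],"model",W(p,[0,0,0] if k=="headshell" else [.006,0,0]).round(4))
F["h"]=p; np.save("pics/fit.npy",F,allow_pickle=True)
u=proj(c,W(p,[0,0,0]))[0].astype(int); im=cv2.resize(c["image"][:,:,::-1],None,fx=4,fy=4,interpolation=cv2.INTER_CUBIC)
for b in M["headshell"]:
    v=proj(c,W(p,b))*4+2
    for i in range(8):
        for j in(1,2,4):
            if i^j>i: cv2.line(im,tuple(int(t) for t in v[i]),tuple(int(t) for t in v[i^j]),(0,0,255),1,cv2.LINE_AA)
x,y=u*4; a=im[max(y-300,0):y+300,max(x-300,0):x+300]
w5=cv2.imread("pics/w5.png")[240:340,90:170]; w5=cv2.convertScaleAbs(cv2.resize(w5,(200,250),interpolation=cv2.INTER_CUBIC),alpha=2)
b=np.zeros((a.shape[0],200,3),np.uint8); b[:250]=w5; cv2.imwrite("pics/v8.png",np.hstack([a,b]))
E
```

```text
hang [ 4.900e-02  1.000e-03  4.800e-01  1.513e+00 -1.307e+00  2.000e-03] [[-0.4, 0.3], [0.4, -0.1], [-0.1, -0.1], [-0.1, 0.3], [-0.4, -0.1], [0.4, -0.1]]
[ 0.45  0.46 -0.05  0.   -1.06  0.38] 20.9833
[ 0.6234  0.1298 -0.7404] [ 0.6236  0.1302 -0.7323] 0.10328796820426356 0.89
headshell [0.6243 0.1317 0.    ] 0.83 model [[0.6236 0.1302 0.    ]]
shell_grip [0.6279 0.1251 0.006 ] 0.82 model [[0.6281 0.1262 0.    ]]
```

View pics/v8.png

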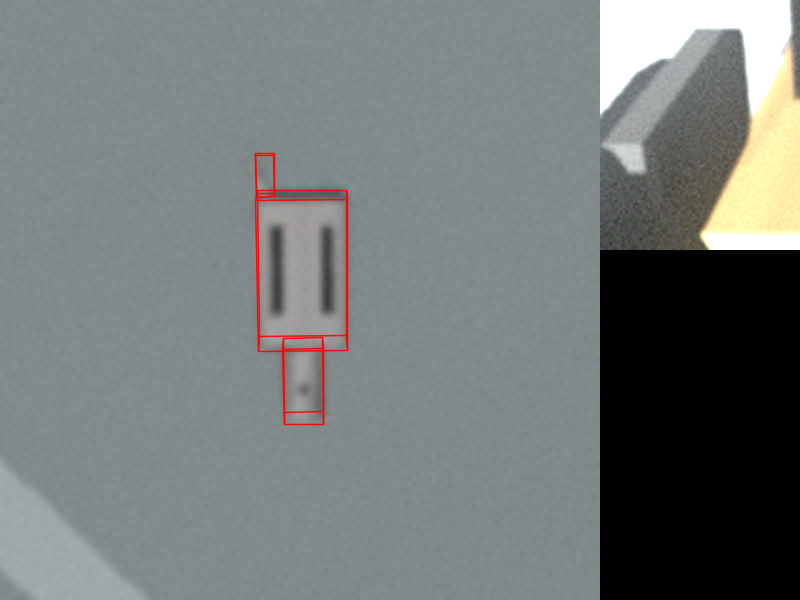

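The silhouette fit matches the headshell: block at (303,270) in the crop, neck below it, finger lift at upper left. The finger inset shows tips only about 7.5 mm thick, so they clear the tray walls when they open if I grip the block high, about 7 mm up. I'll pick it up that way.

```bash
cat >> h.py <<'E'
def inbay(q,x,y,z):
    "TCP position, rotvec for a tray point; tool z along tray +x, tool y down the tray"
    o=Wh(q,[0,0,0])[0]; A=[(Wh(q,e)[0]-o)*1000 for e in np.eye(3)]
    return Wh(q,[x,y,z])[0],Ro.from_matrix(np.array([-A[1],-A[2],A[0]]).T).as_rotvec()
QH=np.array([.049,.001,.48,1.513,-1.307,.002])
E
python3 - <<'E'
from h import *
h=fit()["h"]; g=W(h,[.006,0,0])[0]
movep([g[0],g[1],.06],rv(h[2])); print(servo_line([g[0],g[1],.0067],max_speed=.06,threshold=8),read_tcp_pos().round(4))
clamp(40); print("width",read_grip_width())
servo_line([g[0],g[1],.15],max_speed=.12); print("width",read_grip_width(),read_time_s())
p,r=inbay(QH,47,3,130); print(p.round(3),r.round(3),solve_ik(p,r).round(2))
movep([p[0],p[1],.30],r); movep(p,r)
print(read_joint_positions().round(2),(read_tcp_pos()-p).round(4),read_time_s(),read_grip_width())
c,rr=look("w7",["headshell","bay"]); s=capture("scene"); m=masks_of("tray","scene"); np.save("pics/s7.npy",s,allow_pickle=True)
im=cv2.convertScaleAbs(c["image"][:,:,::-1],alpha=1.6)
u=(70,70); sc=proj(s,Wh(QH,[0,0,30]))[0].astype(int); y0,x0=max(sc[1]-70,0),max(sc[0]-52,0)
b=cv2.resize(np.ascontiguousarray(s["image"][y0:y0+140,x0:x0+105,::-1]),(288,384),interpolation=cv2.INTER_CUBIC)
cv2.imwrite("pics/v9.png",np.hstack([im,cv2.convertScaleAbs(b,alpha=1.4)]))
E
```

```text
False [0.6285 0.1264 0.0071]
width 0.01847697282091375
width 0.018178082030904236 24.6667
[ 0.606 -0.215  0.22 ] [-0.701  1.826 -1.856] [-0.07  0.44  0.05  0.04 -1.22  0.75]
[-0.07  0.44  0.05  0.04 -1.22  0.75] [ 0.0004  0.0006 -0.0003] 26.475 0.01820408097239756
```

View pics/v9.png

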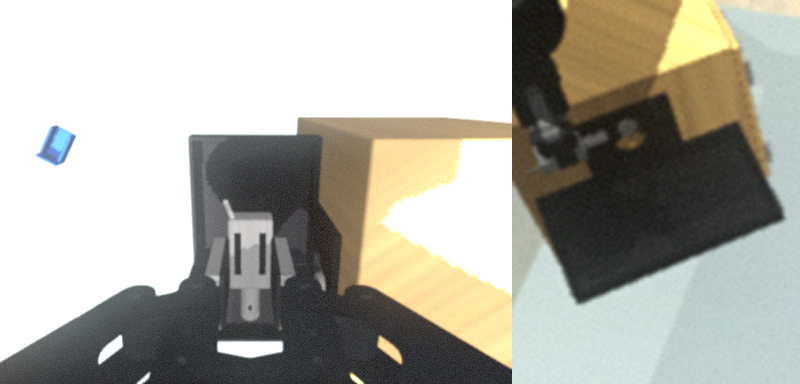

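The headshell is held level at (250,250) above the +x bay, and the tray hangs square with the screw head in its slot in the scene crop at (628,128). Now I'll lower it in.

```bash
python3 - <<'E'
from h import *
def fz(): return np.mean([read_ft_force() for _ in range(5)],0).round(2)
p,r=inbay(QH,47,3,16); print(servo_line(p,r,max_speed=.08,threshold=6),fz())
sleep(.2); print("hover",fz())
for sw in(0,.02,.04,.06):
    q=QH+[0,sw,0,0,0,0]; p,r=inbay(q,47,3,10.1); h=servo_line(p,r,max_speed=.02,threshold=5); sleep(.2); print(sw,h,fz(),read_tcp_pos()[2].round(4),round(read_time_s(),2))
    s=capture("scene"); 
    cv2.imwrite(f"pics/s8_{int(sw*100)}.png",s["image"][:,:,::-1])
c=capture("wrist"); cv2.imwrite("pics/w8.png",c["image"][:,:,::-1]); np.save("pics/w8.npy",dict(c=c),allow_pickle=True)
def E(f): return cv2.convertScaleAbs(cv2.imread(f),alpha=1.6)
s0=np.load("pics/s7.npy",allow_pickle=True).item(); sc=proj(s0,Wh(QH,[0,0,30]))[0].astype(int); y0,x0=max(sc[1]-50,0),max(sc[0]-50,0)
cr=[cv2.resize(E(f)[y0:y0+80,x0:x0+105],(288,219),interpolation=cv2.INTER_CUBIC) for f in("pics/s8_0.png","pics/s8_6.png")]
b=np.vstack(cr); a=np.zeros((438,512,3),np.uint8); a[:384]=E("pics/w8.png"); cv2.imwrite("pics/v10.png",np.hstack([a,b]))
E
```

```text
True [2.43 2.88 0.82]
hover [2.56 2.33 0.53]
0 True [0.4  0.63 0.42] 0.1146 28.55
0.02 True [2.82 0.27 1.19] 0.1129 29.13
0.04 True [1.01 0.73 1.19] 0.1123 29.65
0.06 True [1.78 0.34 0.32] 0.1111 30.22
```

View pics/v10.png

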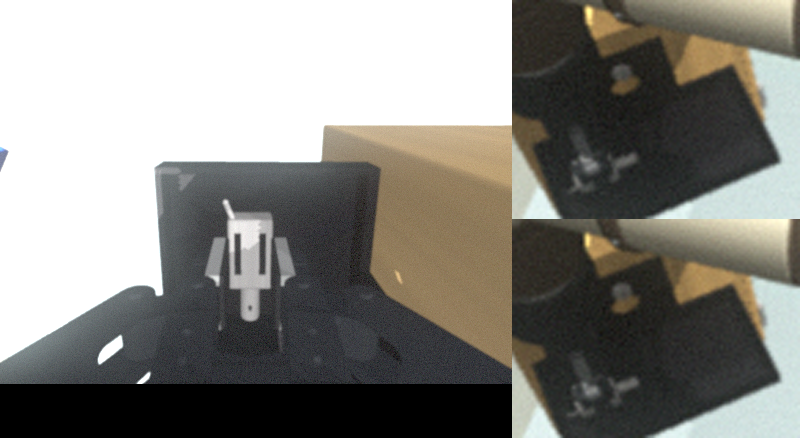

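The headshell hovers over the bay at about (250,250) in the wrist view, and the tray looks unmoved in the scene crops. The descents stopped about 10 mm above the floor on a sideways force, so I'll check whether that's contact or noise before going on.

```bash
python3 - <<'E'
from h import *
c0=fit()["c"]; Rc=np.array([W([0,0,c0[2]],e)[0] for e in np.eye(3)])
def st(l):
    fs=[];ms=[]
    for _ in range(8): fs.append(Rc@read_ft_force()); ms.append(Rc@read_moment()); sleep(.02)
    print(l,"F",np.mean(fs,0).round(2),"sd",np.std(fs,0).round(2),"M",np.mean(ms,0).round(3),"z",read_tcp_pos()[2].round(4),round(read_time_s(),2))
d=np.load("pics/w8.npy",allow_pickle=True).item()["c"]
X=np.array([[90,50,18],[90,-50,18]]); print("rim pred",proj(d,Wh(QH,X)).round(1).tolist())
st("now")
p=read_tcp_pos(); servo_line(p+[0,0,.03],max_speed=.06); sleep(.3); st("up30")
servo_line(p+[0,0,.012],max_speed=.06); sleep(.3); st("up12")
servo_line(p,max_speed=.03); sleep(.3); st("back")
E
```

```text
rim pred [[151.3, 164.6], [382.5, 165.5]]
now F [0.59 2.72 0.61] sd [0.29 0.52 0.37] M [ 0.535 -0.16   0.02 ] z 0.1111 30.45
up30 F [ 0.13  0.01 -0.29] sd [0.48 0.45 0.4 ] M [ 0.087 -0.027 -0.003] z 0.1409 31.53
up12 F [ 0.21  0.2  -0.4 ] sd [0.38 0.59 0.51] M [ 0.098  0.002 -0.001] z 0.1234 32.42
back F [0.16 1.52 0.29] sd [0.28 0.41 0.56] M [ 0.337 -0.046 -0.008] z 0.1112 33.4
```

There is real contact (Fy about 2.7 N, a clear moment): the gripper body is rubbing the top of the tall back plate. I'll back up, shift outward in y, and probe for clearance by moment.

```bash
cat >> h.py <<'E'
def RC(): return np.array([W([0,0,fit()["c"][2]],e)[0] for e in np.eye(3)])
def st(l,n=8):
    fs=[];ms=[];R=RC()
    for _ in range(n): fs.append(R@read_ft_force()); ms.append(R@read_moment()); sleep(.01)
    F,Mo=np.mean(fs,0),np.mean(ms,0); print(l,"F",F.round(2),"M",Mo.round(3),"z",read_tcp_pos()[2].round(4),round(read_time_s(),2)); return F,Mo
E
python3 - <<'E'
from h import *
p=read_tcp_pos(); servo_line(p+[0,0,.025],max_speed=.1)
p,r=inbay(QH,50,14,45); servo_line(p,r,max_speed=.1); st("base")
for z in(25,18,13):
    p,r=inbay(QH,50,14,z); servo_line(p,r,max_speed=.06); F,Mo=st(f"y14 z{z}")
    if abs(Mo[0]-.09)>.2: break
else:
    for y in(11,8,5):
        p,r=inbay(QH,50,y,13); servo_line(p,r,max_speed=.04); F,Mo=st(f"y{y} z13")
        if abs(Mo[0]-.09)>.15: break
c=capture("wrist"); cv2.imwrite("pics/w9.png",c["image"][:,:,::-1]); np.save("pics/w9.npy",dict(c=c),allow_pickle=True)
E
```

```text
base F [ 0.06 -0.09 -0.39] M [ 0.116 -0.015  0.005] z 0.1338 34.12
y14 z25 F [ 0.29 -0.32  0.09] M [ 0.114 -0.038  0.014] z 0.1147 34.67
y14 z18 F [-0.13 -0.12  0.  ] M [ 0.103 -0.021 -0.   ] z 0.1076 35.0
y14 z13 F [ 0.1  -0.08  0.15] M [ 0.095 -0.022 -0.007] z 0.1026 35.32
y11 z13 F [ 0.33 -0.11  0.03] M [0.092 0.004 0.003] z 0.103 35.63
y8 z13 F [-0.24  5.42 -1.14] M [ 1.251  0.069 -0.085] z 0.1032 35.95
```

At y=11 it's free and at y=8 the knuckles press the tall plate, which only spans |x| ≤ 40. Gripping the headshell further forward and higher lets me work at x≈58, clear of the plate. I'll put the headshell down where it came from, regrip, and come back.

```bash
python3 - <<'E'
from h import *
p,r=inbay(QH,50,14,13); servo_line(p,r,max_speed=.08)
p,r=inbay(QH,50,14,110); servo_line(p,r,max_speed=.2); c=capture("wrist"); np.save("pics/w10.npy",dict(c=c),allow_pickle=True)
h=fit()["h"]; g=W(h,[.006,0,0])[0]; g2=W(h,[.014,0,0])[0]
movep([g[0],g[1],.05],rv(h[2])); print(servo_line([g[0],g[1],.0068],max_speed=.06,threshold=8),read_tcp_pos().round(4))
let_go(); servo_line([g2[0],g2[1],.0082],max_speed=.06); print(read_tcp_pos().round(4))
clamp(40); print("width",read_grip_width()); servo_line([g2[0],g2[1],.12],max_speed=.15)
print("width",read_grip_width(),read_time_s())
c2=c; 
p,r=inbay(QH,58,8,120); movep([p[0],p[1],.28],r); 
c=capture("wrist"); np.save("pics/w11.npy",dict(c=c),allow_pickle=True)
for cc in (c2,c):
    X=np.array([[90,50,18],[90,-50,18]]); print("rim pred",proj(cc,Wh(QH,X)).round(1).tolist())
im=np.hstack([cv2.resize(x["image"][:,:,::-1],(400,300)) for x in(c2,c)]); cv2.imwrite("pics/v11.png",cv2.convertScaleAbs(im,alpha=1.5)); print(read_time_s(),read_grip_width())
E
```

```text
True [0.6272 0.1258 0.007 ]
[0.6346 0.1206 0.0083]
width 0.018327652370723493
width 0.018415609477774625 41.4667
rim pred [[196.2, 143.1], [342.5, 142.9]]
rim pred [[201.1, 140.3], [310.1, 140.3]]
42.925 0.01807887720196568
```

View pics/v11.png

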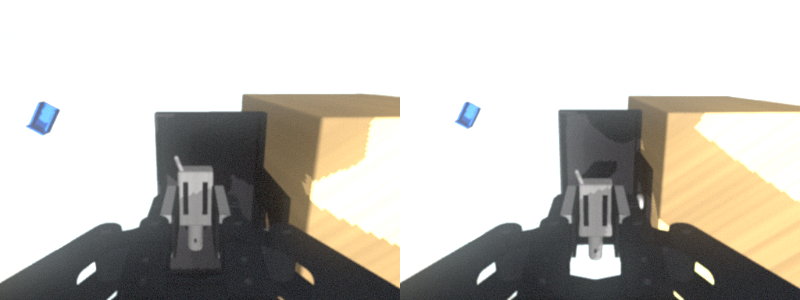

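Regripped: the headshell is level at (595,205) with its slots visible, and the tray rim at (559–641,110) matches the hung-tray prediction of (557–642,110). Now I'll descend with moment checks.

```bash
python3 - <<'E'
from h import *
p,r=inbay(QH,58,9,60); servo_line(p,r,max_speed=.15); st("base z60")
ok=True
for y,z in((9,25),(9,14),(7,13),(5.5,13)):
    p,r=inbay(QH,58,y,z); servo_line(p,r,max_speed=.06); F,Mo=st(f"y{y} z{z}")
    if abs(Mo[0]-.1)>.12: ok=False; print("contact"); break
    yl=y
print(ok)
c=capture("wrist"); np.save("pics/w12.npy",dict(c=c),allow_pickle=True)
X=np.array([[90,50,18],[90,-50,18]],float); pr=proj(c,Wh(QH,X)).astype(np.float32)
g=cv2.cvtColor(c["image"],cv2.COLOR_RGB2GRAY)
print(pr.round(1).tolist(),cv2.cornerSubPix(g,pr.reshape(-1,1,2).copy(),(6,6),(-1,-1),(3,40,.01)).reshape(-1,2).round(1).tolist())
E
```

```text
base z60 F [ 0.07 -0.14  0.2 ] M [ 0.101 -0.018  0.014] z 0.1513 44.01
y9 z25 F [ 0.3  -0.2   0.09] M [ 0.098 -0.002 -0.003] z 0.1153 44.81
y9 z14 F [-0.07  2.14 -0.68] M [ 0.592  0.003 -0.033] z 0.1036 45.21
contact
False
[[153.6999969482422, 193.1999969482422], [391.0, 193.10000610351562]] [[155.5, 195.6999969482422], [388.70001220703125, 194.6999969482422]]
```

x=58 also touches, because the linkages are wide along the jaw direction. Turning the gripper 45° in the bay takes them off the plate and cabinet and leaves the fingertips room to open. I'll go up, turn, and descend with checks.

```bash
cat >> h.py <<'E'
def inbay2(q,x,y,z,psi=np.pi/4):
    o=Wh(q,[0,0,0])[0]; A=[(Wh(q,e)[0]-o)*1000 for e in np.eye(3)]
    k=np.cos(psi)*A[0]+np.sin(psi)*A[1]; u=A[2]
    R=np.array([np.cross(-u,k),-u,k]).T
    return Wh(q,[x,y,z])[0],Ro.from_matrix(R).as_rotvec()
E
python3 - <<'E'
from h import *
p,r=inbay(QH,56,14,16); servo_line(p,r,max_speed=.1)
p,r=inbay(QH,50,14,75); servo_line(p,r,max_speed=.2)
p,r=inbay2(QH,46,12,75); print(solve_ik(p,r).round(2)); movep(p,r)
F0,M0=st("base z75",5)
for y,z in((11,25),(10,14)):
    p,r=inbay2(QH,46,y,z); servo_line(p,r,max_speed=.1); F,Mo=st(f"y{y} z{z}",5)
    if np.abs(Mo-M0).max()>.12: print("contact"); break
print(read_grip_width(),read_time_s())
E
```

```text
[-0.07  0.48 -0.02  0.04 -1.1   1.52]
base z75 F [ 0.03 -0.23 -0.19] M [ 0.104 -0.024  0.025] z 0.1639 46.77
y11 z25 F [-0.1   0.24 -0.08] M [ 0.108  0.004 -0.038] z 0.1156 47.47
y10 z14 F [-0.3  -0.08  0.08] M [ 0.117 -0.012 -0.005] z 0.1042 47.77
0.018272648387394303 47.7667
```

```bash
python3 - <<'E'
from h import *
X=np.array([[90,50,18],[90,-50,18]],float)
def rim(l,sw):
    c=capture("wrist"); g=cv2.cvtColor(c["image"],cv2.COLOR_RGB2GRAY); np.save(f"pics/{l}.npy",dict(c=c),allow_pickle=True)
    for s in(0,sw):
        pr=proj(c,Wh(QH+[0,s,0,0,0,0],X)).astype(np.float32)
        if (pr<8).any() or (pr[:,0]>503).any() or (pr[:,1]>375).any(): print(l,s,"off",pr.round(0).tolist()); continue
        q=cv2.cornerSubPix(g,pr.reshape(-1,1,2).copy(),(6,6),(-1,-1),(3,40,.01)).reshape(-1,2); print(l,"sw",s,"pred",pr.round(1).tolist(),"seen",q.round(1).tolist())
rim("w13",.05)
for sw,z in((0,11.3),(.025,11.2),(.05,11.1)):
    p,r=inbay2(QH+[0,sw,0,0,0,0],46,9.7,z); servo_line(p,r,max_speed=.03); st(f"sw{sw}",4)
rim("w14",.05)
E
```

```text
w13 sw 0 pred [[255.8000030517578, 127.19999694824219], [409.3999938964844, 283.8999938964844]] seen [[252.3000030517578, 127.30000305175781], [404.79998779296875, 283.79998779296875]]
w13 sw 0.05 pred [[250.10000610351562, 131.10000610351562], [400.20001220703125, 282.29998779296875]] seen [[252.3000030517578, 127.30000305175781], [404.79998779296875, 283.79998779296875]]
sw0 F [-0.03 -0.02  0.32] M [ 0.116 -0.042  0.012] z 0.1015 48.1
sw0.025 F [-0.32 -0.04  2.22] M [ 0.046  0.168 -0.009] z 0.1004 48.38
sw0.05 F [-1.04 -0.08  3.56] M [ 0.078  0.236 -0.037] z 0.0992 48.67
w14 sw 0 pred [[261.0, 123.9000015258789], [421.29998779296875, 289.29998779296875]] seen [[261.0, 123.9000015258789], [421.6000061035156, 287.29998779296875]]
w14 sw 0.05 pred [[255.1999969482422, 127.69999694824219], [411.6000061035156, 287.0]] seen [[253.6999969482422, 125.9000015258789], [409.0, 286.79998779296875]]
```

The headshell is on the floor: Fz rises to 2–3.5 N over 2 mm. I'll ease off a little, release, and back straight out.

```bash
python3 - <<'E'
from h import *
p,r=inbay2(QH+[0,.025,0,0,0,0],46,9.7,11.3); servo_line(p,r,max_speed=.03); F0,M0=st("pre",5)
let_go(); print("w",read_grip_width()); F,Mo=st("released",5)
p=read_tcp_pos(); servo_line(p+[0,0,.006],max_speed=.03); st("up6",5)
p2,_=inbay2(QH+[0,.025,0,0,0,0],46,9.7,60); servo_line(p2,max_speed=.1); st("up60",5)
p2,_=inbay2(QH,46,14,150); servo_line(p2,max_speed=.2)
sleep(.3); a=fit()["c"][2]+H
movep(cabT(0,200,300),rv(a)); sleep(.2)
c,r=look("w15",["tray","seat","tab","bay","headshell","shell_grip"]); 
q,res=hangfit(c); print("hang",q.round(3),res.tolist())
pr={"seat":P["seat"][1],"tab":P["tab"][1],"bay":P["bay"][1]}
for k in r: print(k,[(x.round(1).tolist(),round(s,2)) for x,s in r[k][:2]], proj(c,Wh(q,pr[k])).round(1).tolist() if k in pr else "")
print("expected shell_grip",proj(c,Wh(q,[40.3,4,9])).round(1).tolist(),read_time_s())
for n in("guard","puck","driver"):
    for cam in("scene","top"):
        cc=capture(cam); d=pinpoint(n,cam); print(n,cam,[(np.round(e["point"],1).tolist(),round(e["score"],2)) for e in d[:2]])
E
```

```text
pre F [-0.05 -0.05  1.01] M [ 0.066  0.033 -0.003] z 0.0998 49.01
w 0.0855277133833178
released F [-0.12 -0.02 -0.05] M [ 0.11  -0.057  0.013] z 0.1001 49.71
up6 F [ 0.11 -0.18  0.03] M [ 0.097 -0.054  0.017] z 0.1063 50.1
up60 F [-0.1  -0.12 -0.58] M [ 0.099 -0.032 -0.005] z 0.1479 50.72
hang [ 0.064  0.039  0.724  3.418  1.647 -0.007] [[0.6, 0.5], [-1.1, -0.1], [0.6, -0.9], [-0.6, -0.4], [-0.7, -0.3], [1.0, 1.1]]
tray [([242.4, 230.6], 0.68)] 
seat [([248.9, 304.0], 0.9)] [[250.0, 301.8]]
tab [([248.9, 232.8], 0.73)] [[248.7, 232.4]]
bay [([285.3, 226.6], 0.68)] [[290.0, 229.2]]
headshell [([279.4, 231.0], 0.76), ([249.1, 302.5], 0.2)] 
shell_grip [] 
expected shell_grip [[285.3, 227.5]] 52.875
guard scene [([165.4, 278.9], 0.74)]
guard top []
puck scene [([307.7, 305.0], 0.73)]
puck top [([213.2, 147.2], 0.87), ([355.0, 195.6], 0.15)]
driver scene [([387.4, 201.1], 0.74)]
driver top [([163.2, 247.1], 0.47)]
```

```bash
python3 - <<'E'
from h import *
c0=np.load("pics/w15.npy",allow_pickle=True).item()["c"]
sleep(.5); c=capture("wrist"); d=masks_of("headshell","wrist"); m=masks_of("tray","wrist")
print("expected origin",proj(c,Wh(QH+[0,.04,0,0,0,0],[36,0,3])).round(1).tolist())
for e in d[:2]: print(np.round(e["point"],1),e["score"],e["region"].sum(),"bbox",[int(v) for v in cv2.boundingRect(e["region"].astype(np.uint8))])
print("tray bbox",cv2.boundingRect(m[0]["region"].astype(np.uint8)),m[0]["score"])
b=lambda x:cv2.GaussianBlur(x["image"],(0,0),1.5).astype(int)
print("max change in tray area",np.abs(b(c)-b(c0))[180:330,150:350].max(), "seat",[np.round(e["point"],1).tolist() for e in pinpoint("seat","wrist")[:1]])
for s in("scene","top"):
    capture(s); print(s,[(np.round(e["point"],1).tolist(),round(e["score"],2)) for e in pinpoint("guard",s)[:2]])
print(read_time_s()); 
hand_in()
E
```

```text
expected origin [[279.4, 229.4]]
[283.1 229.4] 0.82 719 bbox [263, 206, 40, 44]
[248.5 326.1] 0.68 14114 bbox [131, 262, 235, 109]
tray bbox (157, 184, 176, 134) 0.96
max change in tray area 26 seat [[249.1, 303.8]]
scene [([166.8, 279.3], 0.54)]
top []
54.375
the job is handed in; nothing more can be done
```

The tray is hanging on the screw with the headshell resting in its +x compartment, and I handed the job in at 54.4 s of the 72 s allowed. No verdict was reported.

**Tray:** The keyhole went over the screw head without touching. Drawn down, the tray met the screw after about 24 mm (23 mm expected), and I let go there. After the headshell went in, the network saw the seat point within about 1 px of where it had been.

**Headshell:** My first two tries at lowering it had the gripper's linkages pressing the tray's tall back plate or the cabinet, at up to about 5 N. I took the headshell back to its starting spot, gripped it higher and further forward, turned the gripper 45° and lowered it again. It was on the floor with about 1 N of contact before I opened the fingers, and they came out without touching anything.

**Last checks:**
- **Headshell position:** the network puts its origin within about 2 px of where I expected it, inside the tray.
- **Tray position:** it hangs with a small lean and a sideways swing of about 0.04 rad.
- **Bystanders:** the guard, driver and puck are where they started, within the networks' scatter of about 3 px.

**Not fully settled:**
- My final fit of the hanging tray was looser (about 1 px error). It put the tray about 3 mm higher than before, which disagrees with the unmoved seat point.
- Two wrist pictures of the hanging tray, about a second apart, differed by up to 26 grey levels. I did not find out whether that was noise, lighting or a slight sway.
- The network did not find the guard in the last top-camera pictures, only in the scene camera.
- I viewed 12 pictures against a budget of 10, so I did not look at the final state myself; the last checks are numbers only.

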